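Slide the beaker onto the reading mark and hold the sprung sensor arm over it

ROBOT

A 6-joint arm with a two-finger parallel gripper is mounted at the origin on a cart in front of the work surface, level with it; the furniture and walls round the work are solid. World frame = base frame: x ahead of the robot, y to its left, z up, the work surface at z = 0. Lengths are in m, angles in rad, forces in N, time in s.
With the tool pointing down it reaches from about 0.35 to 0.85 m from the base axis. Payload 8.1 kg.
Tool frame: the origin (TCP) lies at the very end of the fingers, on their centre line; the grasp point (between the pads) lies 19 mm behind it; z points along the fingers, y is the direction in which the jaws open and shut (so a half turn about z gives the same grasp; the last joint's range is limited). The gripper opens to 93 mm and grips with 3 to 60 N. Pads are 15 mm wide; open, the fingers measure 128 mm over their backs; the gripper's body (75 mm by 188 mm) begins 65 mm behind the grasp point.
Start: joints at [1.108, 0.13, 1.488, -0, 1.523, -0.085], TCP at [0.221, 0.558, 0.219] pointing down, gripper open.
Joint ranges: [-2.96, 2.96], [-0.89, 2.26], [0.02, 2.5], [-1.34, 4.48], [0, 2.73], [-2.66, 2.66]. Speed limits (rad/s): [2.39, 2.39, 2.79, 3.14, 3.14, 3.14].

INTERFACE

Orientations are given as a rotation vector (axis times angle).
In Python, from plant import * gives the robot as it stands.
- The arm moves only by the tool apply_moves, never from a script. Its argument "commands" is one flat list of numbers, 7 for each row, row after row: the shift along the world's x, y, z in cm, then the turn, a rotation vector about the world's x, y, z in rad, then the finger opening in cm, from 0 to 9.3. A call has 1 to 8 rows; each row shifts and turns the pose as measured when the row begins; what a row does not reach is not made up. A row lasts 1/8 s, in which the tool goes at most 62.5 mm and 10.7 degrees, less where a joint would pass 70% of its speed; a pose out of reach is approached as far as the arm can. A call with a gripper value outside its range is refused whole. The fingers move at their own pace and stop on an object; "squeeze" is the grip in N (left out, the last holds). Time passes only in rows, so rows that do not move let the fingers close. It gives the time, the measured TCP pose, the force and the opening at its end, in the units of the state.
- read_state(): the state, without advancing time (a new reading comes with each control period).
- read_camera(name): name is "side" or "top"; returns (picture, depth): 480x640x3 uint8, blue, green, red; 480x640 float32, m along the optical axis (not along the pixel's ray), 0 where there is no reading.
- camera_model(name): a dict with "intrinsics" (3x3 intrinsics, pixels), "R" (3x3) and "t" (3): a world point X has camera coordinates R X + t. Camera axes: x right, y down, z forward; pixel columns grow to the right and rows downward; lengths in m; the calibration is good to about 2 mm. A picture is of the moment at which its call begins. camera_model takes no time and is no camera call.
- close_job(): hands the job in, once; it reports no verdict.
Trained networks look in the newest picture that a camera, given by its name, has taken for a name from the list of things; names that differ only in an ending like _2 or _b are one class to them, and where a whole thing is asked for, a point or a joint stands for the part that bears it (a point fixed in the world has none). Each returns a list of dicts, best first, with "conf" (0 to 1); they miss things now and then, are a little off and sometimes report something else, mostly with a low value. They report only what shows in the picture. A call takes as long as a camera call. They do not tell look-alikes from the thing itself.
- find_in(query, camera): "point" ([x, y, z] in m, in the coordinates of the camera as it stood for that picture, good to about 4 mm: the middle of the surface that is visible of it).
- cut_out(query, camera): "mask" (480x640 bool, what is visible of it).
- spot_point(query, camera): "point" ([x, y, z] in m, in the coordinates of the camera as it stood for that picture, good to about 4 mm: a listed point, or the origin of a listed thing).
The state is a dict: "t": time; "q": joint angles; "dq": joint speeds; "joint_torque": joint torques, N m; "tool_pos": TCP position; "orientation": TCP orientation; "force": force on the tool from outside, world axes, zero at the start; "wrist_torque": the same for the moment, N m; "opening": finger opening in m.
Only numpy, scipy, OpenCV 4.12 (cv2) and the standard library are available. Lean on these libraries where they do the work, as an engineer would, in place of code of your own. Each camera call takes 0.05 s, during which the arm holds its last target. There are 200 camera calls.

TASK

Slide the white plastic beaker sideways along the grey plate, without lifting or tipping it, from its outer ring to the middle of the green ring and let go of it. Then swing the sprung sensor arm (the orange peg is its handle) round over the beaker until it is hard against its stop, and finish while still holding it there: it springs back if let go. Leave the vial, the timer and the two bottles where they stand.

Things in the scene. Friction and masses are not known exactly. Their poses are not given: they have to be found in the camera images.
- station: grey measuring plate fixed to the bench, 250 mm (x) by 340 mm (y), 8 mm thick; origin: centre of its underside, on the bench; x points away from its front edge, y to the left seen from the front, z up. Three painted rings, 64 mm across, lie in a row at x = -70 mm: white at y = +120 mm, green at y = 0, white at y = -120 mm. The vessels start within 12 mm of the centres of the white rings
- reading_mark (a point): centre of the green ring, on the upper face of the plate (8 mm above the bench); its axes are those of the plate
- beaker_mid (a point): centre, half-way up, of the open white plastic beaker: round, 44 mm across (47 mm over the pouring lip), 56 mm high, thin walls, about 70 g; z is its axis. It starts upright on one of the two white rings, left or right; its middle is then 36 mm above the bench
- pivot (a point): point on the vertical axis of the sensor arm, at the upper face of the plate (plate frame: x = +90 mm, y = 0). Here stands the black pivot post, 76 mm across at its foot, 102 mm high above the bench; the arm's bar and two stop pins on top of it reach 130 mm
- peg (a point): middle of the upright orange peg at the outer end of the sensor arm: round, 16 mm across, from 134 to 188 mm above the bench (this point: 160 mm), 160 mm from the arm's axis. Below it the aluminium bar, 22 mm wide, its top 130 mm above the bench, and a white sensor head, 42 mm across, underside 91 mm above the bench, so that it passes over the beaker
- sensor_arm (a joint): angle (rad) of the sensor arm about its vertical axis, growing counter-clockwise seen from above: 0 parked, pointing to the left of the plate; 1.4 against the stop, pointing straight to the plate's front, peg over the centre of the green ring. A spring drives it back to 0; at the peg it takes about 2 N to start it and 5 to 6 N to hold it at the stop
- vial: small amber vial with a black cap, 22 mm across, 46 mm high, on the other white ring; origin at its underside. Stays
- timer: small white countdown timer, 62 mm square, 18 mm high, on the bench right of the plate; origin at its underside. Stays
- white_bottle: white bottle with a pale blue label, 47 mm across, 92 mm high, on the bench left of the plate; origin at its underside. Stays
- amber_bottle: amber bottle with a white cap, 47 mm across, 97 mm high, on the bench right of the plate; origin at its underside. Stays
Things that resemble listed ones, but are neither listed nor needed, are in the scene too. What is shaped like the part that bears beaker_mid but pink or yellow is not meant.

How it is judged:
By the outcome, as a careful person would: the job done as asked, in the order asked, and still so for the second after the job is handed in, while the arm keeps its last pose, push and grip.
It also fails if it takes over 64 s, if anything falls off the work surface, if the arm or the gripper's body presses on something with over 40 N, if the wrist force passes 120 N, or if a joint passes its speed limit or range.

## Working session

There is one attempt and no reset: what is moved stays moved. The work goes in short steps, Python scripts to look and compute and a tool call to move; the robot and the scene stay as the last step left them, time stands still between calls to the robot, and variables do not carry over. Pictures are saved under pics/ and viewed, about 8 in all and at most 12, crops included, and the job is handed in when it is done.

Besides the shell and the picture viewer there is one more tool, called after "Call:" as name(argument=value, ...) on one line, values as JSON. apply_moves: Moves the arm, as the interface text tells. Its arguments: {"type":"object","properties":{"commands":{"type":"array"},"squeeze":{"type":"number"}},"required":["commands"]}

```bash
mkdir -p pics
cat > h.py <<'E'
from plant import *
import numpy as np, cv2
def w(cam,p):
    m=camera_model(cam); return np.array(m["R"]).T@(np.array(p)-np.array(m["t"]))
def px(cam,X):
    m=camera_model(cam); c=np.array(m["R"])@np.array(X)+np.array(m["t"]); u=np.array(m["intrinsics"])@c; return (u[:2]/u[2]).round().astype(int)
E
python3 - <<'E'
from h import *
for c in ("side","top"):
    im,d=read_camera(c); cv2.imwrite(f"pics/{c}1.png",im)
    for q in ("station","reading_mark","beaker_mid","pivot","peg","vial"):
        for r in spot_point(q,c)[:3]:
            X=w(c,r["point"]); print(c,q,round(r["conf"],2),X.round(3),px(c,X))
s=read_state(); print(s["t"],s["tool_pos"],s["orientation"],s["opening"])
E
```

```text
side station 0.87 [0.553 0.041 0.005] [299 296]
side reading_mark 0.93 [0.478 0.041 0.01 ] [338 298]
side reading_mark 0.18 [0.64  0.043 0.01 ] [254 289]
side beaker_mid 0.76 [ 0.359 -0.098  0.028] [409 264]
side beaker_mid 0.74 [0.367 0.007 0.03 ] [401 287]
side beaker_mid 0.67 [ 0.478 -0.085  0.039] [350 256]
side pivot 0.61 [0.637 0.043 0.007] [256 290]
side peg 0.84 [0.614 0.199 0.163] [230 249]
side vial 0.79 [0.472 0.153 0.013] [329 331]
top station 0.91 [0.551 0.044 0.001] [302 261]
top beaker_mid 0.9 [ 0.377 -0.191  0.029] [410 341]
top beaker_mid 0.86 [0.367 0.011 0.032] [316 346]
top beaker_mid 0.71 [ 0.362 -0.095  0.03 ] [365 348]
top pivot 0.77 [0.638 0.043 0.007] [302 223]
top peg 0.56 [0.61  0.203 0.161] [216 221]
top vial 0.6 [0.479 0.156 0.011] [250 293]
0.7 [0.22131434 0.55771029 0.21868458] [5.89909038e-01 3.08571065e+00 8.26523346e-05] 0.09298194266022353
```

View pics/side1.png

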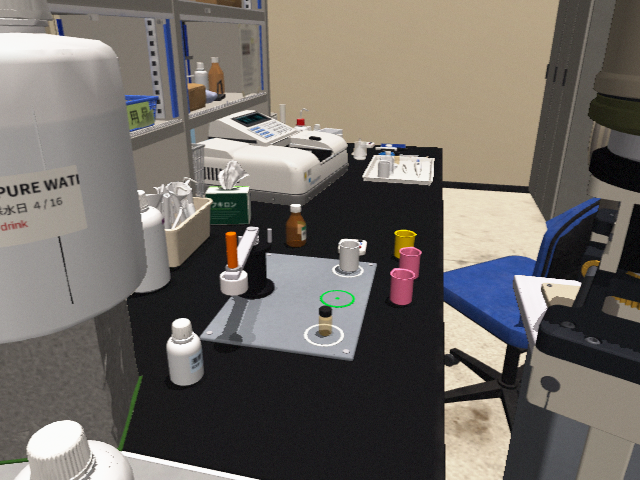

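View pics/top1.png

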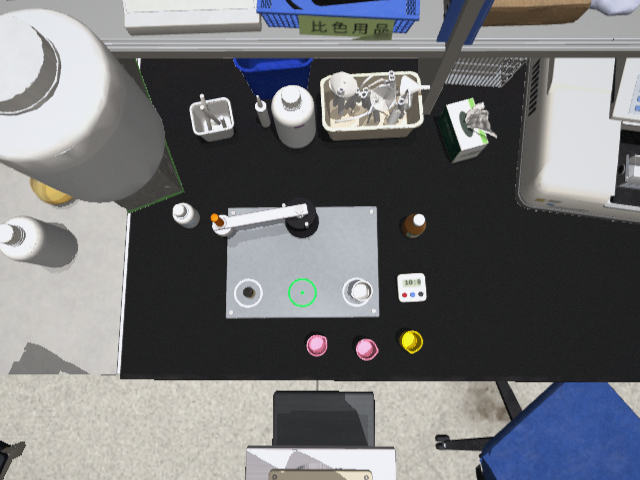

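The top view shows the white beaker at about (359,290), on the right white ring. The look-alikes are pink at (316,346), pink at (366,349) and yellow at (411,341). Only the white one stands on a ring, so it is the one meant. The vial is at (249,293) and the peg at (216,221). Next I'll refine the beaker, green ring and plate yaw, and enlarge the beaker to confirm it.

```bash
cat >> h.py <<'E'
def ray(cam,u,v,z):
    m=camera_model(cam);R=np.array(m["R"]);K=np.array(m["intrinsics"]);o=-R.T@np.array(m["t"])
    d=R.T@np.linalg.inv(K)@[u,v,1]; return o+d*(z-o[2])/d[2]
def cloud(cam,mask,d):
    m=camera_model(cam);R=np.array(m["R"]);K=np.array(m["intrinsics"])
    v,u=np.nonzero(mask&(d>0)); c=(np.linalg.inv(K)@np.c_[u,v,np.ones(len(u))].T)*d[v,u]
    return (R.T@(c-np.array(m["t"])[:,None])).T
def green(cam,im):
    b,g,r=[im[...,i].astype(int) for i in range(3)]
    M=((g>b+60)&(g>r+60)).astype(np.uint8); M[:200]=0
    v,u=np.nonzero(M); e=cv2.fitEllipse(cv2.convexHull(np.c_[u,v].astype(np.float32)))
    return e, ray(cam,*e[0],.008)
def beaker(cam,im,d,lim=None):
    out=[]
    for r in cut_out("beaker_mid",cam):
        P=cloud(cam,r["mask"],d)
        if len(P)<30: continue
        c=np.median(im[r["mask"]],0)
        T=P[P[:,2]>.054]
        out.append((round(r["conf"],2),c,np.median(P,0).round(3),((T.min(0)+T.max(0))/2).round(4) if len(T) else None,np.ptp(T,0).round(3) if len(T) else None))
    return out
E
python3 - <<'E'
from h import *
for c in ("top","side"):
    im,d=read_camera(c)
    print(c,green(c,im))
    for b in beaker(c,im,d): print(b)
    for q in ("peg","vial"):
        for r in cut_out(q,c)[:1]:
            P=cloud(c,r["mask"],d); print(q,np.median(P,0).round(3),P.min(0).round(3),P.max(0).round(3))
    if c=="top": cv2.imwrite("pics/crop.png",cv2.resize(im[190:370,190:450],None,fx=3,fy=3,interpolation=cv2.INTER_CUBIC))
E
```

```text
top (((301.92242431640625, 292.1548767089844), (28.519508361816406, 28.71981430053711), 102.110107421875), array([0.48162245, 0.04247371, 0.008     ]))
(0.81, array([233., 231., 232.]), array([ 0.487, -0.09 ,  0.013]), array([ 0.4834, -0.088 ,  0.0625]), array([0.042, 0.04 , 0.013]))
(0.69, array([163., 133., 216.]), array([ 0.36 , -0.098,  0.005]), array([ 0.3614, -0.096 ,  0.0589]), array([0.041, 0.044, 0.01 ]))
(0.58, array([166.5, 136.5, 219.5]), array([0.366, 0.008, 0.004]), array([0.369 , 0.0093, 0.0575]), array([0.041, 0.042, 0.007]))
peg [0.625 0.134 0.131] [ 0.592  0.027 -0.   ] [0.675 0.253 0.192]
vial [0.479 0.153 0.054] [0.469 0.146 0.02 ] [0.489 0.164 0.059]
side (((336.9777526855469, 298.3729248046875), (17.53771209716797, 34.81981658935547), 91.48833465576172), array([0.48048575, 0.03808868, 0.008     ]))
(0.89, array([103.,  77., 171.]), array([0.366, 0.021, 0.039]), array([0.3667, 0.0078, 0.0569]), array([0.041, 0.046, 0.006]))
(0.86, array([152., 157., 162.]), array([ 0.478, -0.073,  0.045]), array([ 0.48  , -0.086 ,  0.0609]), array([0.042, 0.049, 0.014]))
(0.84, array([104.,  77., 172.]), array([ 0.357, -0.083,  0.046]), array([ 0.3589, -0.0965,  0.0566]), array([0.039, 0.046, 0.005]))
(0.79, array([  0., 133., 170.]), array([ 0.379, -0.179,  0.046]), array([ 0.3749, -0.1573,  0.0568]), array([0.04 , 0.111, 0.005]))
peg [0.61  0.206 0.131] [ 0.59  -0.243  0.001] [0.734 0.223 0.191]
vial [0.476 0.163 0.038] [0.467 0.084 0.01 ] [0.504 0.169 0.058]
```

View pics/crop.png

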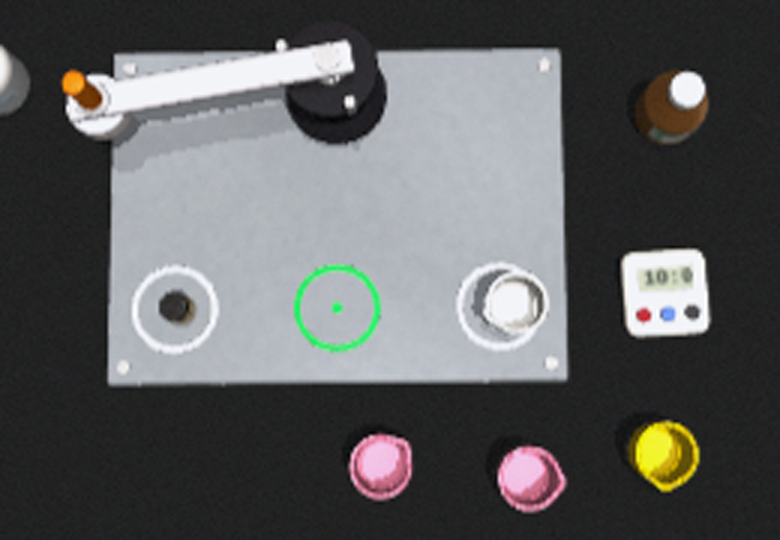

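The crop confirms it: the white open beaker sits on the right white ring, at about (515,303) in the crop. The pink and yellow cups stand on the bench. I'll move above it with the jaws along y.

Call:
apply_moves(commands=[2.2,-5.4,0,0,0,0.04,9.3,2.2,-5.4,0,0,0,0.04,9.3,2.2,-5.4,0,0,0,0.04,9.3,2.2,-5.4,0,0,0,0.04,9.3,2.2,-5.4,0,0,0,0.04,9.3,2.2,-5.4,0,0,0,0.04,9.3,2.2,-5.4,0,0,0,0.04,9.3,2.2,-5.4,0,0,0,0.04,9.3])

```text
t: 2.1
tool_pos: [0.3991, 0.1157, 0.2184]
orientation: [0.062, 3.136, 0.001]
force: [0.6, 1.5, 0.4]
opening: 0.0933
```

Call:
apply_moves(commands=[2.0,-5.0,0,0,0,0.01,9.3,2.0,-5.0,0,0,0,0.01,9.3,2.0,-5.0,0,0,0,0.01,9.3,2.0,-4.8,0,0,0,0.01,9.3,0,0,-5,0,0,0,9.3,0,0,0,0,0,0,9.3])

```text
t: 2.85
tool_pos: [0.4821, -0.0942, 0.1696]
orientation: [0.007, 3.132, -0.0]
force: [-1.0, 0.1, 0.8]
opening: 0.0931
```

Run:
```python
from h import *
im,d=read_camera("side"); s=read_state(); print(s["tool_pos"],s["orientation"],s["q"])
for b in beaker("side",im,d): print(b[0],b[1],b[3],b[4])
cv2.imwrite("pics/s2.png",cv2.resize(im[140:360,200:460],None,fx=3,fy=2.7))
```

```text
[ 0.48426231 -0.09473171  0.17314454] [ 6.12673931e-03  3.12605920e+00 -3.07538040e-03] [-0.29917968 -0.15231948  1.85228633  0.00269371  1.42620487 -1.86642381]
0.9 [106.  79. 175.] [ 0.358  -0.0595  0.0569] [0.041 0.119 0.006]
0.9 [  0.  137.5 175. ] [ 0.3759 -0.1584  0.0567] [0.041 0.111 0.005]
0.84 [157. 161. 167.] [ 0.4803 -0.0876  0.0604] [0.04  0.047 0.013]
0.71 [106.  79. 175.] [0.3661 0.0076 0.0569] [0.04  0.045 0.006]
```

View pics/s2.png

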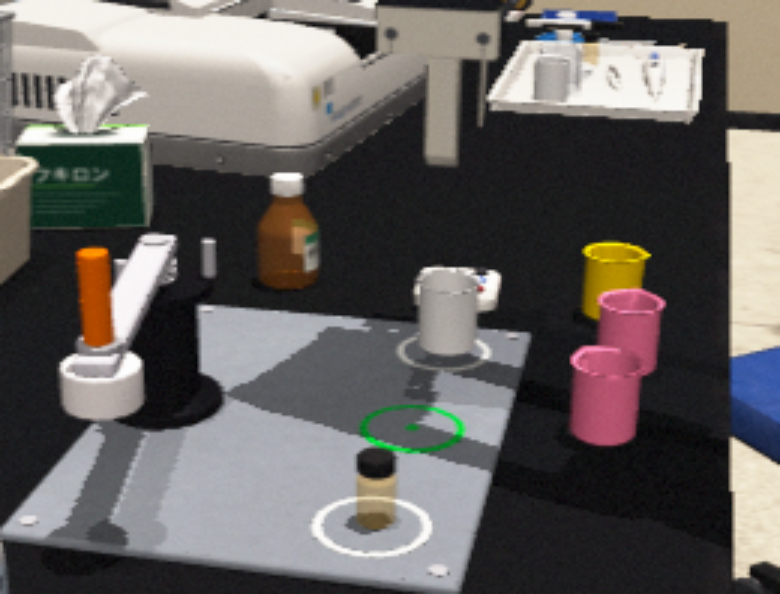

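The picture shows the fingers over the beaker at (447,315), aligned in x. The gripper is about 7 mm too far right, so I'll shift it by 0.7 cm and descend.

Call:
apply_moves(commands=[0,0.7,-3,0,0,0,9.3,0,0,-4,0,0,0,9.3,0,0,-3.5,0,0,0,9.3,0,0,-2,0,0,0,9.3,0,0,-1,0,0,0,9.3,0,0,0,0,0,0,9.3])

```text
t: 3.7
tool_pos: [0.4965, -0.0858, 0.0539]
orientation: [-0.007, 3.098, -0.015]
force: [0.1, 0.1, 0.4]
opening: 0.0929
```

Call:
apply_moves(commands=[-1.4,0,-0.5,0,0.043,0,9.3,0,0,0,0,0,0,9.3])

```text
t: 3.95
tool_pos: [0.4835, -0.0861, 0.0515]
orientation: [-0.008, 3.141, -0.016]
force: [-0.1, -0.5, -0.8]
opening: 0.093
```

Call:
apply_moves(commands=[0,0,-1,0,0,0,9.3,0,0,-1,0,0,0,9.3,0,0,-0.6,0,0,0,9.3,0,0,0,0,0,0,9.3])

```text
t: 4.45
tool_pos: [0.4836, -0.0863, 0.0239]
orientation: [-0.008, 3.14, -0.017]
force: [-0.4, -0.6, 0.3]
opening: 0.0925
```

Call:
apply_moves(commands=[0,0,0,0,0,0,6,0,0,0,0,0,0,5,0,0,0,0,0,0,4.2,0,0,0,0,0,0,4.2,0,0,0,0,0,0,4.2,0,0,0,0,0,0,4.2], squeeze=4)

```text
t: 5.2
tool_pos: [0.4842, -0.0865, 0.0247]
orientation: [-0.008, 3.139, -0.017]
force: [0.1, -0.4, -1.4]
opening: 0.0443
```

Call:
apply_moves(commands=[0,0.6,0,0,0,0,4.2,0,1.2,0,0,0,0,4.2,0,1.2,0,0,0,0,4.2,0,1.2,0,0,0,0,4.2])

```text
t: 5.7
tool_pos: [0.4841, -0.042, 0.0246]
orientation: [-0.006, 3.139, -0.017]
force: [-0.9, -1.3, -0.5]
opening: 0.0445
```

Call:
apply_moves(commands=[0,1.2,0,0,0,0,4.2,0,1.2,0,0,0,0,4.2,0,1.2,0,0,0,0,4.2,0,1.2,0,0,0,0,4.2,0,1.2,0,0,0,0,4.2,0,1.2,0,0,0,0,4.2,0,0.7,0,0,0,0,4.2,0,0,0,0,0,0,4.2])

```text
t: 6.7
tool_pos: [0.4839, 0.0442, 0.0246]
orientation: [-0.01, 3.139, -0.017]
force: [0.4, -0.5, 0.1]
opening: 0.0445
```

Run:
```python
from h import *
for c in ("side","top"):
    im,d=read_camera(c); 
    for b in beaker(c,im,d):
        if b[1].min()>110: print(c,b[0],b[1],b[3],b[4])
    cv2.imwrite(f"pics/{c}3.png",im)
im=cv2.imread("pics/side3.png")
cv2.imwrite("pics/s3.png",cv2.resize(im[200:350,250:450],None,fx=4,fy=4))
```

```text
side 0.77 [150.  155.  160.5] [0.4649 0.0762 0.0831] [0.03  0.108 0.057]
top 0.76 [175. 143. 227.] [ 0.3603 -0.0958  0.0572] [0.039 0.044 0.006]
```

View pics/s3.png

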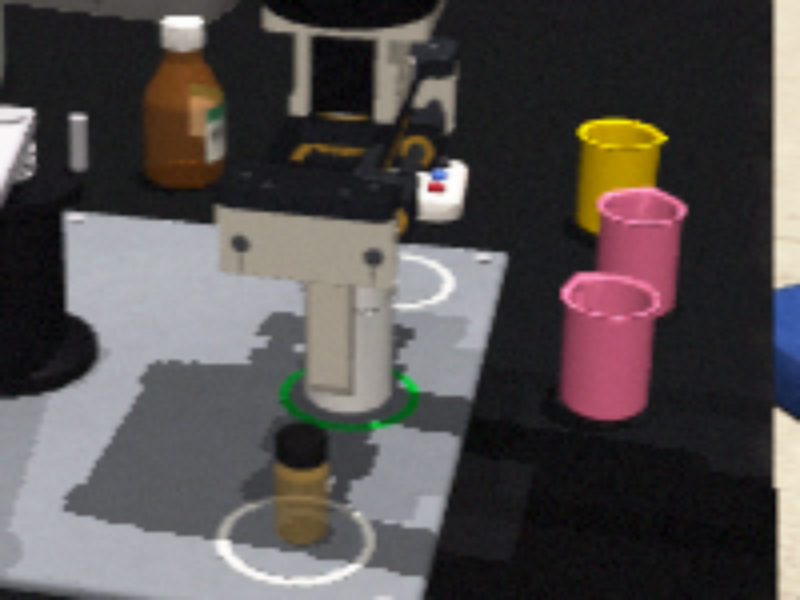

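The picture shows the beaker upright inside the green ring, centre about (350,393). The tool reading says about 4 mm too far, the image says about right, so I'll check the base outline against the projection.

Run:
```python
from h import *
im=cv2.imread("pics/side3.png")
c0=green("side",im); print(c0)
cr=im[270:315,305:370]; out=cv2.resize(cr,None,fx=12,fy=12,interpolation=cv2.INTER_CUBIC)
C=ray("side",336.98,298.37,.008)
def P(X): 
    m=camera_model("side"); c=np.array(m["R"])@X+np.array(m["t"]); u=np.array(m["intrinsics"])@c; return u[:2]/u[2]
a=np.linspace(0,6.283,60)
for r,col in((.022,(0,0,255)),(.032,(255,0,255))):
    pts=np.array([P(C+r*np.array([np.cos(t),np.sin(t),0])) for t in a]); pts=((pts-[305,270]+.5)*12).astype(np.int32)
    cv2.polylines(out,[pts],True,col,1)
cv2.imwrite("pics/s4.png",out)
```

```text
(((336.843505859375, 298.36114501953125), (17.110427856445312, 33.867950439453125), 92.03753662109375), array([0.48073427, 0.03810435, 0.008     ]))
```

View pics/s4.png

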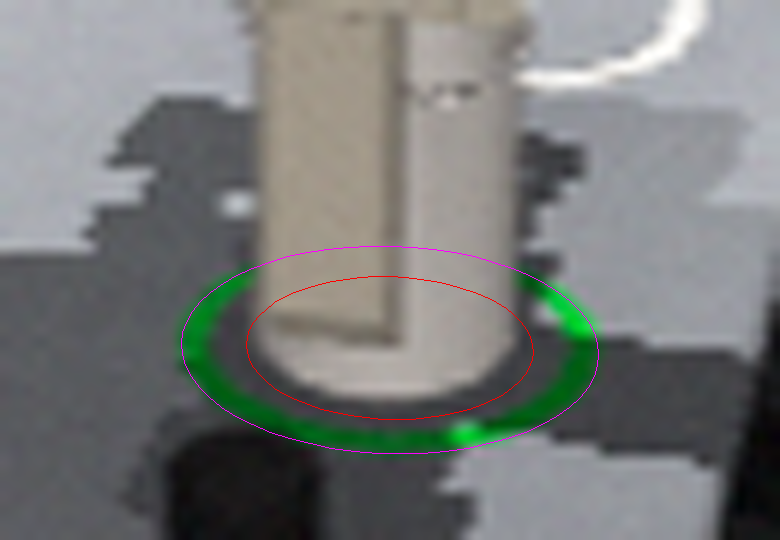

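Side edges match in x. Tool and image disagree in y by a few mm, with opposite signs. I'll release, back off, and check with both cameras unobstructed.

Call:
apply_moves(commands=[0,0,0,0,0,0,6,0,0,0,0,0,0,9.3,0,0,0,0,0,0,9.3,0,0,1,0,0,0,9.3,0,0,2,0,0,0,9.3,0,0,3,0,0,0,9.3,0,0,3.5,0,0,0,9.3,0,0,4,0,0,0,9.3])

```text
t: 7.9
tool_pos: [0.4809, 0.0425, 0.1624]
orientation: [0.006, -3.138, 0.017]
force: [0.6, 0.7, 0.5]
opening: 0.0929
```

Call:
apply_moves(commands=[-1,-3,3,0,0,0,9.3,-1,-5,3,0,0,0,9.3,0,-5,2,0,0,0,9.3,0,-5,0,0,0,0,9.3,0,-3,0,0,0,0,9.3])

```text
t: 8.52
tool_pos: [0.462, -0.1719, 0.2552]
orientation: [-0.015, 3.131, -0.023]
force: [-0.4, 0.3, 0.0]
opening: 0.0926
```

Run:
```python
from h import *
for c in ("side","top"):
    im,d=read_camera(c); cv2.imwrite(f"pics/{c}5.png",im)
    print(c,green(c,im)[1])
    for b in beaker(c,im,d):
        if abs(b[2][1]-.04)<.05: print(c,b[0],b[1],b[3],b[4])
    for r in spot_point("beaker_mid",c)+spot_point("reading_mark",c): print(r["conf"],w(c,r["point"]).round(4))
ims=[]
for c,(u,v) in (("side",(337,290)),("top",(302,290))):
    im=cv2.imread(f"pics/{c}5.png"); C=np.array([.481,.0405,0])
    o=cv2.resize(im[v-25:v+25,u-20:u+20],None,fx=10,fy=10,interpolation=cv2.INTER_CUBIC)
    m=camera_model(c)
    G=ray(c,*{"side":(336.98,298.37),"top":(301.92,292.15)}[c],.008)
    for z,r,col in((.008,.022,(0,0,255)),(.064,.022,(255,0,0))):
        pts=[]
        for t in np.linspace(0,6.283,60):
            X=[G[0]+r*np.cos(t),G[1]+r*np.sin(t),z]; k=np.array(m["intrinsics"])@(np.array(m["R"])@X+np.array(m["t"])); pts.append((k[:2]/k[2]-[u-20,v-25]+.5)*10)
        cv2.polylines(o,[np.array(pts).astype(np.int32)],True,col,1)
    ims.append(o)
cv2.imwrite("pics/c5.png",np.hstack(ims))
print(read_state()["tool_pos"],read_state()["t"])
```

```text
side [0.48039598 0.03898244 0.008     ]
side 0.88 [157. 161. 167.] [0.4806 0.0435 0.0607] [0.042 0.048 0.013]
side 0.72 [105.   79.  174.5] [0.367  0.0066 0.0564] [0.042 0.046 0.005]
0.84 [ 0.3764 -0.1925  0.0307]
0.74 [0.3652 0.0097 0.0291]
0.67 [ 0.3578 -0.1     0.0258]
0.64 [0.4837 0.0421 0.041 ]
0.58 [0.5499 0.0404 0.006 ]
0.77 [0.482  0.041  0.0107]
0.18 [0.4728 0.1541 0.0103]
top [0.4814724  0.04256466 0.008     ]
top 0.74 [135.5 109.  199.5] [0.369  0.0093 0.0576] [0.041 0.042 0.007]
top 0.53 [231. 229. 227.] [0.4829 0.0435 0.062 ] [0.042 0.042 0.016]
0.9 [0.4739 0.0428 0.0355]
0.87 [0.3667 0.01   0.0338]
0.57 [ 0.364  -0.0957  0.0306]
0.57 [ 0.3737 -0.1918  0.0314]
[ 0.46232689 -0.1685658   0.25379743] 8.925
```

View pics/c5.png

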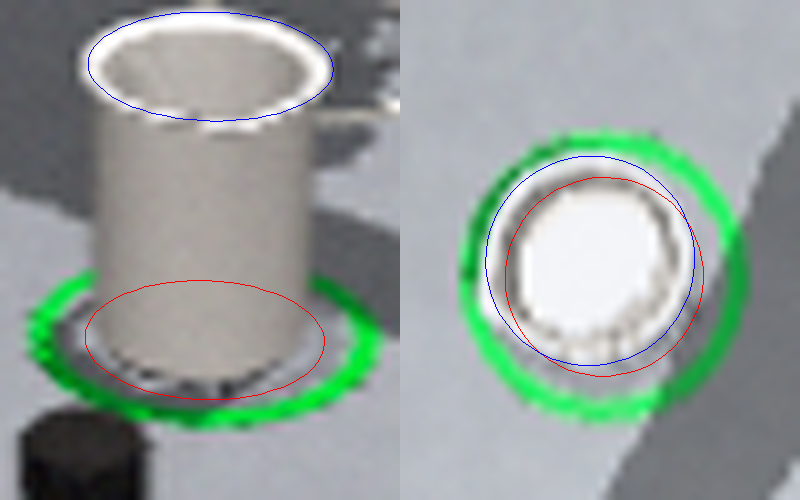

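Rim and base match the green ring's centre to about 1–2 mm in both views. The beaker is upright and free, so no correction is needed. Next I'll go above the peg and turn the jaws to lie along its path.

Call:
apply_moves(commands=[1.9,4.6,0,0,0,-0.175,9.3,1.9,4.6,0,0,0,-0.175,9.3,1.9,4.6,0,0,0,-0.175,9.3,1.9,4.6,0,0,0,-0.175,9.3,1.9,4.6,0,0,0,-0.175,9.3,1.9,4.6,0,0,0,-0.175,9.3,1.9,4.6,0,0,0,-0.175,9.3,1.9,4.6,0,0,0,-0.175,9.3])

```text
t: 9.93
tool_pos: [0.6136, 0.2137, 0.2543]
orientation: [-2.041, -2.386, 0.027]
force: [0.1, -0.5, -0.1]
opening: 0.0926
```

```bash
cat >> h.py <<'E'
def orange(cam,im,d):
    b,g,r=[im[...,i].astype(int) for i in range(3)]
    M=(r>120)&(r>b+90)&(r>1.7*g)
    P=cloud(cam,M,d); P=P[(P[:,2]>.13)&(P[:,2]<.2)&(P[:,0]>.4)&(P[:,0]<.75)]
    return len(P),(np.median(P,0).round(4),P.min(0).round(3),P.max(0).round(3)) if len(P) else None
from scipy.spatial.transform import Rotation as Ro
def st():
    s=read_state(); R=Ro.from_rotvec(s["orientation"]).as_matrix()
    print("t",s["t"],"tcp",np.round(s["tool_pos"],4),"toolz",R[:,2].round(3),"yang",round(np.degrees(np.arctan2(R[1,1],R[0,1])),1),"F",np.round(s["force"],1),"op",round(s["opening"],4),"q",np.round(s["q"],2))
E
python3 - <<'E'
from h import *
st()
for c in ("side","top"):
    im,d=read_camera(c); print(c,orange(c,im,d))
    for r in spot_point("peg",c)[:1]: print(w(c,r["point"]).round(4))
E
```

```text
t 9.925 tcp [0.6136 0.2137 0.2543] toolz [-0.012 -0.012 -1.   ] yang 8.9 F [ 0.1 -0.5 -0.1] op 0.0926 q [ 0.26  0.27  1.27 -0.01  1.62  0.11]
side (332, (array([0.6084, 0.2068, 0.1654]), array([0.603, 0.198, 0.137]), array([0.617, 0.21 , 0.191])))
[0.6117 0.2002 0.1637]
top (43, (array([0.6118, 0.2012, 0.1888]), array([0.606, 0.195, 0.185]), array([0.619, 0.207, 0.193])))
[0.6127 0.2051 0.163 ]
```

Call:
apply_moves(commands=[-0.1,-1.3,0,0,0,0,9.3,0,0,-2,0,0,0,9.3,0,0,-2,0,0,0,9.3,0,0,-1,0,0,0,9.3,0,0,0,0,0,0,9.3])

```text
t: 10.75
tool_pos: [0.6103, 0.1952, 0.1994]
orientation: [-2.03, -2.394, 0.031]
force: [0.0, -0.8, 0.4]
opening: 0.0931
```

Call:
apply_moves(commands=[0.2,0.6,0,0,0,0,9.3,0,0,-1.5,0,0,0,9.3,0,0,-1.5,0,0,0,9.3,0,0,-1.5,0,0,0,9.3,0,0,-0.7,0,0,0,9.3,0,0,0,0,0,0,9.3])

```text
t: 11.5
tool_pos: [0.6123, 0.202, 0.1436]
orientation: [-2.03, -2.394, 0.031]
force: [-1.1, 0.1, 0.4]
opening: 0.093
```

Call:
apply_moves(commands=[0,0,0,0,0,0,6,0,0,0,0,0,0,3,0,0,0,0,0,0,1.2,0,0,0,0,0,0,1.2,0,0,0,0,0,0,1.2,0,0,0,0,0,0,1.2,0,0,0,0,0,0,1.2,0,0,0,0,0,0,1.2], squeeze=20)

```text
t: 12.5
tool_pos: [0.6132, 0.2022, 0.1458]
orientation: [-2.031, -2.395, 0.028]
force: [-9.8, -0.6, 3.9]
opening: 0.0176
```

Call:
apply_moves(commands=[-1.36,-0.3,0,0,0,0.087,1.2,-1.33,-0.41,0,0,0,0.087,1.2,-1.29,-0.53,0,0,0,0.087,1.2,-1.24,-0.64,0,0,0,0.087,1.2,0,0,0,0,0,0,1.2])

```text
t: 13.12
tool_pos: [0.5621, 0.1837, 0.1458]
orientation: [1.57, 2.715, -0.02]
force: [2.0, 1.0, -2.4]
opening: 0.0157
```

Run:
```python
from h import *
st()
im,d=read_camera("side"); print(orange("side",im,d))
s=read_state()["tool_pos"]
for p in ((.641,.0405),(.639,.042)): v=s[:2]-np.array(p); print(np.hypot(*v),np.degrees(np.arctan2(v[1],v[0])))
```

```text
t 13.125 tcp [0.5621 0.1837 0.1458] toolz [-0.001 -0.014 -1.   ] yang 29.9 F [ 2.   1.  -2.4] op 0.0157 q [ 0.24  0.16  1.59 -0.01  1.4  -0.28]
(313, (array([0.5587, 0.1891, 0.1648]), array([0.553, 0.18 , 0.136]), array([0.568, 0.193, 0.191])))
0.16352422982730558 118.72030164870107
0.1612510071477142 118.35319964193262
```

Call:
apply_moves(commands=[-1.2,-0.72,0,0,0,0.087,1.2,-1.13,-0.82,0,0,0,0.087,1.2,-1.05,-0.92,0,0,0,0.087,1.2,-0.97,-1.0,0,0,0,0.087,1.2,-0.88,-1.08,0,0,0,0.087,1.2,-0.78,-1.16,0,0,0,0.087,1.2,-0.68,-1.22,0,0,0,0.087,1.2,-0.57,-1.28,0,0,0,0.087,1.2])

```text
t: 14.18
tool_pos: [0.4923, 0.1046, 0.1457]
orientation: [0.544, 3.085, -0.004]
force: [2.1, 2.8, -2.7]
opening: 0.0156
```

Call:
apply_moves(commands=[-0.49,-1.31,0,0,0,0.087,1.2,-0.37,-1.34,0,0,0,0.087,1.2,-0.25,-1.37,0,0,0,0.087,1.2,-0.13,-1.0,0,0,0,0.07,1.2,0,-0.4,0,0,0,0,1.2])

```text
t: 14.8
tool_pos: [0.4808, 0.0521, 0.1457]
orientation: [0.026, 3.134, 0.008]
force: [-3.5, 6.0, 0.6]
opening: 0.0153
```

Call:
apply_moves(commands=[0,-0.5,0,0,0,0,1.2,0,-0.4,0,0,0,0,1.2,0,0,0,0,0,0,1.2])

```text
t: 15.18
tool_pos: [0.4801, 0.0459, 0.1456]
orientation: [0.039, 3.137, 0.014]
force: [0.0, 5.3, -0.8]
opening: 0.0159
```

Call:
apply_moves(commands=[0,-0.4,0,0,0,0,1.2,0,-0.4,0,0,0,0,1.2])

```text
t: 15.42
tool_pos: [0.4798, 0.0414, 0.1456]
orientation: [0.045, 3.14, 0.022]
force: [-1.4, 16.3, -0.5]
opening: 0.0159
```

Call:
apply_moves(commands=[0,-0.3,0,0,0,0,1.2])

```text
t: 15.55
tool_pos: [0.4797, 0.0414, 0.1456]
orientation: [0.048, 3.14, 0.03]
force: [-0.9, 17.6, -1.4]
opening: 0.0158
```

Run:
```python
from h import *
for c in ("side","top"):
    im,d=read_camera(c); cv2.imwrite(f"pics/{c}6.png",im); print(orange(c,im,d))
    for q in ("vial","timer","white_bottle","amber_bottle","beaker_mid"):
        for r in spot_point(q,c)[:4]: print(q,round(r["conf"],2),w(c,r["point"]).round(3))
st()
im=cv2.imread("pics/side6.png"); cv2.imwrite("pics/s6.png",cv2.resize(im[180:380,190:450],None,fx=3,fy=3))
```

```text
(35, (array([0.4793, 0.047 , 0.1408]), array([0.472, 0.044, 0.137]), array([0.485, 0.049, 0.146])))
vial 0.87 [0.471 0.151 0.012]
vial 0.67 [0.476 0.042 0.01 ]
timer 0.81 [ 0.494 -0.201 -0.   ]
white_bottle 0.73 [0.65  0.3   0.001]
amber_bottle 0.66 [ 0.625 -0.204  0.001]
amber_bottle 0.54 [0.479 0.043 0.037]
beaker_mid 0.92 [0.367 0.009 0.032]
beaker_mid 0.86 [ 0.375 -0.19   0.031]
beaker_mid 0.65 [0.483 0.042 0.036]
beaker_mid 0.64 [ 0.36  -0.096  0.03 ]
(0, None)
vial 0.24 [ 0.628 -0.2    0.   ]
timer 0.8 [ 0.494 -0.196  0.004]
white_bottle 0.84 [0.648 0.302 0.005]
amber_bottle 0.75 [ 0.628 -0.2    0.002]
beaker_mid 0.78 [ 0.375 -0.193  0.031]
beaker_mid 0.73 [ 0.365 -0.096  0.03 ]
beaker_mid 0.72 [0.365 0.01  0.029]
beaker_mid 0.56 [ 0.628 -0.201  0.005]
t 16.15 tcp [0.4797 0.0415 0.1456] toolz [ 0.001  0.019 -1.   ] yang 88.3 F [-0.2 16.4 -0.9] op 0.0163 q [-0.04 -0.15  1.9   0.02  1.39 -1.58]
```

View pics/s6.png

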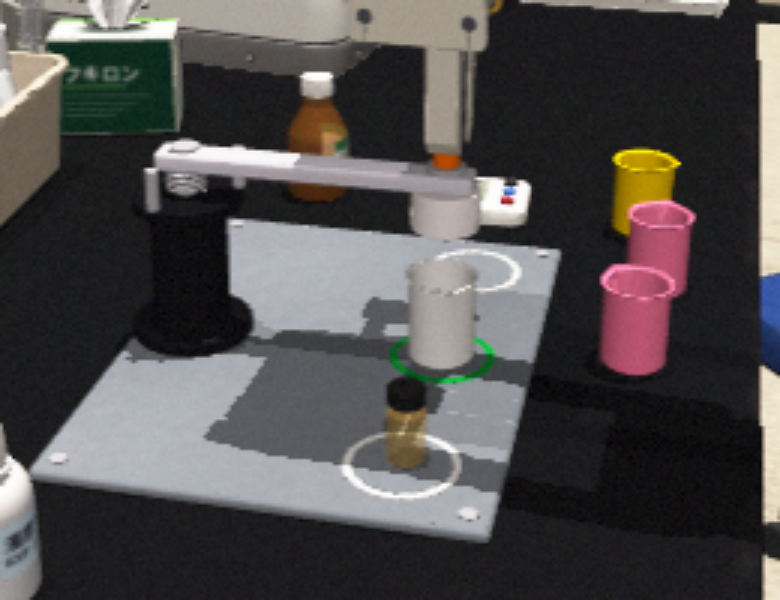

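The picture shows the sensor head (445,210) centred over the beaker in the green ring, with the peg gripped and the vial in place. A steady 16–17 N push with no movement means the arm is against its stop.

```bash
python3 -c "
from h import *
print(close_job())"
```

```text
the job is handed in; nothing more can be done
None
```

The beaker stands in the green ring and the sensor arm is held hard against its stop; I handed the job in at about 16 s of the 64 s allowed.

- **Beaker:** I gripped the white beaker with 4 N and slid it level along the plate. I let go of it, and it stayed upright.
- **Sensor arm:** I gripped the peg with 20 N and swung it along its arc until the bar stopped. At hand-in the gripper still held it there. The last check read 16 N, against about 6 N from the spring, and the tool had not moved for about 0.7 s.
- **Other things:** the last views found the timer and both bottles standing where they look undisturbed. The vial was seen by the side camera only, within a few mm of where it was.

**Where the checks disagreed:** the beaker's offset from the ring centre in y came out differently by method. The top camera gave about 1 mm and the side camera's depth about 4.5 mm. The outlines drawn over both pictures fitted to about 1–2 mm. I took the placing as good and did not correct it.

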